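# Lock the scrubbing brush out long and hold it ready over the pan support

### The arm

A 7-joint arm with a two-finger parallel gripper is mounted at the origin on a cart in front of the work surface, level with it; the furniture and walls round the work are solid. World frame = base frame: x ahead of the robot, y to its left, z up, the work surface at z = 0. Lengths are in m, angles in degrees, forces in N, time in s.
With the tool pointing down it reaches from about 0.4 to 0.875 m from the base axis. Payload 19.3 kg.
Tool frame: the origin (TCP) lies at the very end of the fingers, on their centre line; the grasp point (between the pads) lies 19 mm behind it (robot.tcp_to_grasp is the z of the grasp point in the tool frame, in m); z points along the fingers, y is the line along which they close (so a half turn about z gives the same grasp; the last joint's range is limited). The gripper opens to 85 mm and grips with 20 to 120 N. Pads are 22 mm wide; open, the fingers measure 114 mm over their backs; the gripper's body (76 mm by 85 mm) begins 54 mm behind the grasp point. The pads swing forward as they close: fully open they stand 13 mm farther back than shut.
Start: joints at [61.925, 29.874, -2.08, 91.645, 1.215, 58.505, -6.463], TCP at [0.255, -0.571, 0.231] pointing down, gripper open.
Joint ranges: [-166.77, 166.77], [-17.47, 122.26], [-85.68, 81.53], [9.62, 139.38], [-72.42, 252.41], [9.2, 110.78], [-144.41, 144.41]. Speed limits (degrees/s): [108.29, 108.29, 136.94, 136.94, 172.46, 172.46, 172.46].

### API

Orientations are given as [roll, pitch, yaw] about the fixed x, y, z axes, in that order (R = Rz(yaw) Ry(pitch) Rx(roll)).
In Python, from cell import robot gives the robot as it stands. The module is installed in compiled form; this text tells all that it offers.
- The arm moves only by the tool send_path, called as a command line: name --argument value ..., lists and objects as JSON in quotes. Schema: {"type":"object","properties":{"steps":{"type":"array","items":{"type":"array","prefixItems":[{"type":"array","items":{"type":"number"},"minItems":3,"maxItems":3},{"type":"number"},{"type":"number"}],"minItems":3,"maxItems":3},"minItems":1,"maxItems":20},"force":{"type":"number"},"only":{"type":"string"},"quiet":{"type":"boolean"},"lines":{"type":"string"}},"required":["steps"],"additionalProperties":false}. steps is a list of rows, 1 to 20 of them, each written [[dx, dy, dz], turn, opening]: dx, dy, dz in m, then a turn about the tool's z in degrees, then the opening from 0.0 (shut) to 1.0 (fully open); each row shifts and turns the commanded pose from where the row before left it, along the tool's axes as they then stand; what a row does not reach is not made up. A row lasts 1/8 s, in which the tool goes at most 0.0625 m and 10.7 degrees, less where a joint would pass 70% of its speed; a pose out of reach is approached as far as the arm can. The fingers move at their own pace and stop on an object; force is the grip in N (left out, the last holds). Time passes only in rows, so rows that do not move let the fingers close. The tool returns the time, the measured TCP pose, the force, the opening and the grip force at its end. only (a regular expression) keeps the lines of the reply that match it, lines (a string "A,B") keeps lines A to B, and quiet returns only ok. Input that does not fit is refused with a message, and nothing moves.
- robot.sense(): the state, without advancing time (a new reading comes with each control period).
- robot.get_image(name): name is "scene" or "top" or "wrist"; returns (picture, depth): 400x640x3 uint8, red, green, blue; 400x640 float32, m along the optical axis (not along the pixel's ray), 0 where there is no reading.
- robot.calibration(name): a dict with "vfov" (degrees; the focal length in pixels is half the picture's height over the tangent of half this angle, whatever the lens; pixels are square), "cx", "cy" (the principal point, pixels), "view" (4x4, takes a point from world to camera coordinates). Camera axes: x right, y up, looking along -z (the intrinsics and any distortion apply to the point x, -y, -z); pixel columns grow to the right and rows downward; lengths in m; the calibration is good to about 2 mm. A picture is of the moment at which its call begins: read the wrist's pose just before it. calibration takes no time and is no camera call; for the wrist camera it gives the pose at the moment of the call.
- robot.close_job(): hands the job in; it is judged then, once.
The state is a dict: "clock": time; "q": joint angles; "qd": joint speeds; "effort": joint torques, N m; "tcp_pos": TCP position; "ee_rot": TCP orientation; "contact_force": force on the tool from outside, world axes, zero at the start; "ft_torque": the same for the moment, N m; "width": opening from 0.0 (shut) to 1.0 (fully open); "grasp_force": force on a finger pad.
Only numpy, scipy, OpenCV 4.12 (cv2) and the standard library are available. Lean on these libraries where they do the work, as an engineer would, in place of code of your own. Each camera call takes 0.05 s, during which the arm holds its last target. There are 200 camera calls.

### The job

The wire pan support on the worktop is greasy, so get the scrubbing brush ready with its long handle: with the brush standing in its drip stand, squeeze the button of the grip and pull the grip up past the first stop to the second, then let the button spring back out so that the handle is locked there. Lift the long brush out of the stand, keep it bristles down, and finish while holding it still, button out, over the middle of the pan support and a few centimetres clear of it. Leave the pan support and the other things lying about where they are.

Things in the scene. Friction and masses are not known exactly. Their poses are not given: they have to be found in the camera images.
- brush: scrubbing brush with telescoping handle, loose, 0.5 to 0.65 kg, starts upright in the stand, handle pushed in. Origin: centre of the bristles' underside; z up the shaft. Bristles 48 mm diameter, 30 mm high; wooden head 54 mm diameter, neck up to 72 mm; above it a steel shaft, 16 mm diameter, ending 190 mm up, with dark slots; the grip slides on it
- grip_mid (a point): point on the axis of the grip, level with the middle of the button, 160 mm above the brush's origin when pushed in, 240 mm at the second stop. The grip: grey rounded-square sleeve, 25 mm (brush's x) by 24 mm (y), 115 mm long; this point is 30 mm below its top and 85 mm above its lower end
- grip (a joint): how far the grip is pulled up along the shaft, m: 0 pushed in, 0.040 first stop, 0.080 second stop, 0.0815 end of travel. While the button is out a catch locks it at the stops: pulling lifts the whole brush. With the button in it slides with about 2 N of friction, less than the brush's weight, so the brush stays in the stand; let go, it stays where it is
- button (a joint): travel of the push button, m: 0 fully out (catch in a slot, locked), above 0.0045 the catch is free, 0.0055 fully in. Needs about 1 N to start and 4.7 N fully in; springs back by itself; let go between stops it stays about 4 mm in until the grip reaches a slot
- button_face (a point): centre of the face of the white button, 12 mm wide, 24 mm high, on the brush's -x side, which faces the robot within 40 degrees. Fully out it stands 6.5 mm proud of the grip (19 mm from its axis; 31.5 mm over button and back), fully in 1 mm. The other three sides of the grip are plain
- stand: white round drip stand, fixed to the worktop by its foot: an open cup 74 mm across, rim 52 mm high, inner floor 11 mm high, 66 mm wide at the mouth, foot 92 mm diameter. Origin: centre of its underside, on the worktop
- pan_support: black wire pan support of a hob, 192 x 244 mm, 34 mm high, loose, lying on the worktop on its feet. Origin: centre of its underside, on the worktop
- sardine_tin: flat tin, 63 x 105 x 26 mm, bystander near the stand. Origin: centre of its underside
- egg_timer: round kitchen timer, 63 mm diameter, 53 mm high, bystander near the stand. Origin: centre of its underside
- teaspoon: teaspoon, 130 x 27 x 11 mm, bystander near the stand. Origin: centre of its underside
Not all that is in view belongs to the job. Of the things shaped like the stand, the white one is meant.

How it is judged:
By the outcome, as a careful person would: the job done as asked, in the order asked, and still so for the second after the job is handed in, while the arm keeps its last pose, push and grip.
It also fails if it takes over 48 s, if anything falls off the work surface, if the arm or the gripper's body presses on something with over 40 N, if the wrist force passes 120 N, or if a joint passes its speed limit or range.

## Working session

There is one attempt and no reset: what is moved stays moved. The work goes in short steps, Python scripts to look and compute and a tool call to move; the robot and the scene stay as the last step left them, time stands still between calls to the robot, and variables do not carry over. Pictures are saved under pics/ and viewed, at most 10 in all, crops included, and the job is handed in when it is done.

```bash
mkdir -p pics; cat > h.py <<'E'
import numpy as np,cv2
from cell import robot
def cam(n):
    c=robot.calibration(n); f=200/np.tan(np.radians(c["vfov"])/2); return c,f
def cloud(n,im,d):
    c,f=cam(n); v,u=np.mgrid[:400,:640]
    P=np.stack([(u-c["cx"])*d/f,-(v-c["cy"])*d/f,-d,np.ones_like(d)],-1)
    return (P@np.linalg.inv(c["view"]).T)[...,:3]
E
python3 - <<'E'
from h import *
s=robot.sense(); print(s["tcp_pos"],s["ee_rot"],s["clock"])
for n in("scene","top"):
    im,d=robot.get_image(n); cv2.imwrite(f"pics/{n}.png",im[...,::-1]); np.savez(n,im=im,d=d)
    c=robot.calibration(n); print(n,{k:v for k,v in c.items() if k!="view"},np.round(np.linalg.inv(c["view"]),3).tolist())
E
```

```text
[ 0.25453073 -0.57044303  0.23072643] [-1.79934104e+02  5.01350833e-03  2.40486343e+01] 0.0
scene {'vfov': 45.713827626759624, 'cx': 317.9790770564116, 'cy': 197.53705115163498} [[-0.503, 0.658, -0.561, -0.138], [-0.864, -0.379, 0.331, 0.363], [0.005, 0.651, 0.759, 0.993], [0.0, 0.0, 0.0, 1.0]]
top {'vfov': 47.914402767127285, 'cx': 323.0844290572699, 'cy': 203.69233673597296} [[-0.029, 0.987, -0.161, 0.291], [-1.0, -0.029, 0.003, -0.009], [-0.002, 0.161, 0.987, 1.217], [0.0, 0.0, 0.0, 1.0]]
```

View pics/scene.png

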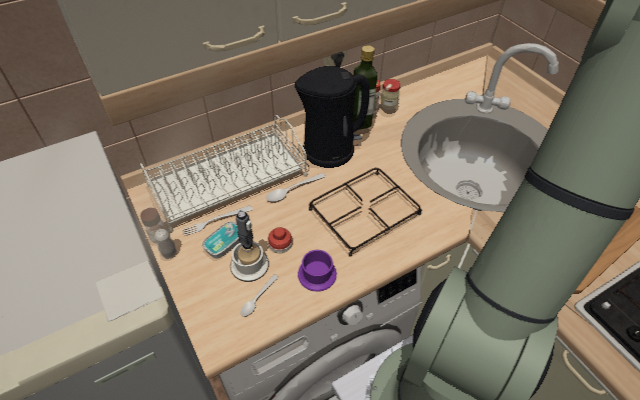

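View pics/top.png

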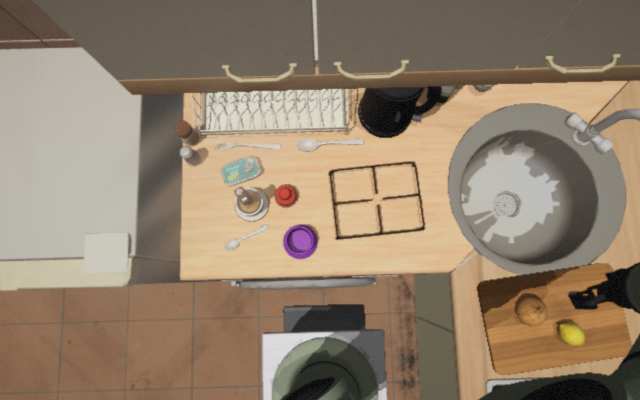

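The brush stands in the white stand, at (248,255) in scene and (250,203) in top. The purple lookalike is at (317,270) in scene and (300,241) in top. Purple doesn't fit the description, so I'll use the white one and confirm it in a crop.

```bash
python3 - <<'E'
from h import *
S=np.load("scene.npz");T=np.load("top.npz")
a=cv2.resize(S["im"][200:285,205:290],(400,400),interpolation=cv2.INTER_CUBIC)
b=cv2.resize(T["im"][170:230,215:275],(400,400),interpolation=cv2.INTER_CUBIC)
cv2.imwrite("pics/crop.png",np.hstack([a,b])[...,::-1])
for n,D,bx in(("scene",S,(200,290,205,295)),("top",T,(165,235,210,275))):
    P=cloud(n,D["im"],D["d"]); r=bx
    p=P[r[0]:r[1],r[2]:r[3]].reshape(-1,3); c=D["im"][r[0]:r[1],r[2]:r[3]].reshape(-1,3).astype(int)
    print(n,"table z",np.median(p[:,2]))
    for lo,hi in((.085,.11),(.11,.14),(.14,.17),(.17,.195),(.195,.23)):
        m=(p[:,2]>lo)&(p[:,2]<hi)
        if m.sum()>3: print(lo,m.sum(),p[m].mean(0).round(4),np.ptp(p[m],0).round(3))
    # white stand rim
    m=(p[:,2]>.046)&(p[:,2]<.058)&(c.min(1)>130)
    if m.sum()>8:
        (x,y),rr=cv2.minEnclosingCircle(p[m][:,:2].astype(np.float32)); print("rim",m.sum(),x,y,rr)
# button: bright pixels z .14-.2
    m=(p[:,2]>.12)&(p[:,2]<.21)&(c.min(1)>140); print("bright",m.sum(),p[m].mean(0).round(4) if m.any() else 0)
# pan support: dark pixels in top
    P2=P.reshape(-1,3);C=D["im"].reshape(-1,3)
    m=(P2[:,2]>.01)&(P2[:,2]<.05)&(C.max(1)<70)&(P2[:,0]>.3)&(P2[:,0]<.7)&(P2[:,1]>-.3)&(P2[:,1]<.02)
    print("pan",m.sum(),cv2.minAreaRect(P2[m][:,:2].astype(np.float32)),np.median(P2[m],0))
E
```

```text
scene table z 0.0019662013121545807
0.085 61 [0.4808 0.1868 0.0997] [0.017 0.028 0.024]
0.11 118 [0.4822 0.1868 0.125 ] [0.021 0.033 0.03 ]
0.14 109 [0.4802 0.1878 0.1558] [0.023 0.03  0.03 ]
0.17 126 [0.4802 0.1854 0.1839] [0.025 0.028 0.025]
0.195 76 [0.4878 0.1852 0.1998] [0.023 0.022 0.008]
rim 115 0.5735206007957458 0.19640740752220154 0.11854969710111618
bright 35 [0.4847 0.181  0.1937]
pan 879 ((0.5474865436553955, -0.1475881040096283), (0.3054865002632141, 0.2393166869878769), 4.217250347137451) [ 0.57906872 -0.16229755  0.0275374 ]
top table z 0.0009830496993621374
0.085 13 [0.4826 0.1727 0.0996] [0.022 0.015 0.02 ]
0.11 32 [0.4837 0.1729 0.1239] [0.031 0.02  0.029]
0.14 24 [0.4827 0.1706 0.1554] [0.024 0.02  0.028]
0.17 61 [0.4826 0.173  0.1853] [0.029 0.026 0.025]
0.195 75 [0.4899 0.1791 0.1996] [0.023 0.023 0.01 ]
rim 89 0.4934195876121521 0.18214716017246246 0.036680396646261215
bright 51 [0.4866 0.1784 0.1942]
pan 384 ((0.5492714643478394, -0.15116815268993378), (0.30245062708854675, 0.23296532034873962), 4.546113014221191) [ 0.67786155 -0.18153707  0.02696394]
```

View pics/crop.png

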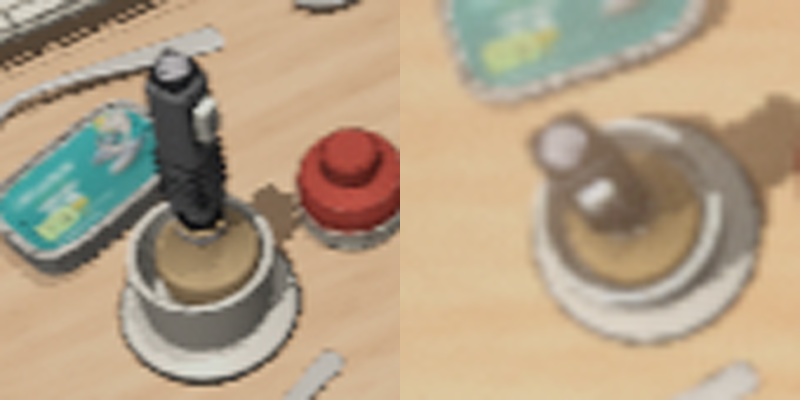

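The crop confirms it: the grey grip with the white button stands in the white stand. The button is at scene (248.6,225) and top (244.5,199), facing roughly towards the robot.

```bash
python3 - <<'E'
from h import *
S=np.load("scene.npz");T=np.load("top.npz")
rays=[]
for n,D,(u,v),(tu,tv) in(("scene",S,(248.6,225.1),(241.8,214.5)),("top",T,(244.7,199.2),(239.8,191.8))):
    P=cloud(n,D["im"],D["d"]); r=(slice(int(v)-4,int(v)+6),slice(int(u)-4,int(u)+6))
    p=P[r].reshape(-1,3);c=D["im"][r].reshape(-1,3); m=(c.min(1)>125)&(p[:,2]>.12); print(n,"btn",m.sum(),p[m].mean(0).round(4),p[m].std(0).round(4))
    c,f=cam(n); W=np.linalg.inv(c["view"])
    R=[]
    for (a,b) in((u,v),(tu,tv)):
        d=W[:3,:3]@[(a-c["cx"])/f,-(b-c["cy"])/f,-1]; R.append((W[:3,3],d/np.linalg.norm(d)))
    rays.append(R)
    print("top of shaft on z=.201",(R[1][0]+R[1][1]*(.201-R[1][0][2])/R[1][1][2]).round(4))
for i,nm in((0,"button"),(1,"shafttop")):
    (o1,d1),(o2,d2)=rays[0][i],rays[1][i]
    t=np.linalg.lstsq(np.stack([d1,-d2],1),o2-o1,rcond=None)[0]
    a=o1+t[0]*d1;b=o2+t[1]*d2;print(nm,((a+b)/2).round(4),np.linalg.norm(a-b).round(4))
for n,D in(("scene",S),("top",T)):
    g=(D["im"].max(2)<80).astype(np.uint8); k,l,st,ce=cv2.connectedComponentsWithStats(g,connectivity=8)
    c,f=cam(n);W=np.linalg.inv(c["view"])
    for i in range(1,k):
        x,y,w,h,A=st[i]
        if w>40 and h>40 and A<3500:
            vv,uu=np.nonzero(l==i); d=np.stack([(uu-c["cx"])/f,-(vv-c["cy"])/f,-np.ones(len(uu))])
            d=W[:3,:3]@d; q=(W[:3,3:]+d*((.030-W[2,3])/d[2]))[:2].T.astype(np.float32)
            print(n,st[i],cv2.minAreaRect(q))
E
```

```text
scene btn 13 [0.4758 0.1758 0.1813] [0.0021 0.0031 0.0018]
top of shaft on z=.201 [0.4869 0.1831 0.201 ]
top btn 18 [0.4767 0.1732 0.1793] [0.002  0.0039 0.0082]
top of shaft on z=.201 [0.4891 0.1785 0.201 ]
button [0.4781 0.174  0.1675] 0.0022
shafttop [0.4911 0.1808 0.1946] 0.0025
scene [  0  66  66  74 217] ((1.4266839027404785, 0.5032466650009155), (0.46909278631210327, 0.1532205492258072), 8.712471961975098)
scene [309 168 113  88 595] ((0.4833821952342987, -0.14443252980709076), (0.19902470707893372, 0.24685755372047424), 4.416656494140625)
scene [ 584  268   56   95 2740] ((-0.0262480229139328, -0.473050981760025), (0.11324235051870346, 0.24860745668411255), 35.976646423339844)
scene [ 157  272   60  128 1228] ((0.39277592301368713, 0.3935483992099762), (0.3378421664237976, 0.029046528041362762), 0.76942378282547)
scene [ 394  278  135  122 2647] ((0.05747533589601517, -0.08959148824214935), (0.22044940292835236, 0.3097325563430786), 24.35279655456543)
scene [269 324 133  76 861] ((0.18570853769779205, 0.1325656771659851), (0.3099590837955475, 0.04855702072381973), 86.74171447753906)
top [ 358   86   92   51 2966] ((0.7368345260620117, -0.24360351264476776), (0.2547254264354706, 0.1424824744462967), 89.63729858398438)
top [ 510  175   87   90 1962] ((0.39740481972694397, -0.6481941342353821), (0.11144935339689255, 0.3177143335342407), 45.695865631103516)
top [ 569  263   71   50 1915] ((0.24844704568386078, -0.7354225516319275), (0.1843910962343216, 0.12562976777553558), 84.72046661376953)
top [ 477  271   80   43 1482] ((0.2610810697078705, -0.5018207430839539), (0.07220205664634705, 0.21906976401805878), 21.932701110839844)
```

The button direction gives the brush's +x at about 30° in world, with the grip axis near (0.489,0.181). The pan support's centre is near (0.483,-0.145). I'll fly above the brush and refine with the wrist camera.

send_path --steps '[[[0.0377,-0.0338,-0.0125],0,1],[[0.0377,-0.0338,-0.0125],0,1],[[0.0377,-0.0338,-0.0125],0,1],[[0.0377,-0.0338,-0.0125],0,1],[[0.0377,-0.0338,-0.0125],0,1],[[0.0377,-0.0338,-0.0125],0,1],[[0.0377,-0.0338,-0.0125],0,1],[[0.0377,-0.0338,-0.0125],0,1],[[0.0273,-0.0398,0],0,1],[[0.0273,-0.0398,0],0,1],[[0.0273,-0.0398,0],0,1],[[0.0273,-0.0398,0],0,1],[[0.0273,-0.0398,0],0,1],[[0.0273,-0.0398,0],0,1],[[0.0273,-0.0398,0],0,1],[[0.0273,-0.0398,0],0,1]]' --force 20

```text
clock: 2.1
tcp_pos: [0.4897, 0.1802, 0.3311]
ee_rot: [180.0, 0.0, 24.0]
contact_force: [0.5, 0.1, 0.3]
width: 0.997
grasp_force: 0.0
```

send_path --steps '[[[0,0,0],-9.6,1],[[0,0,0],-9.6,1],[[0,0,0],-9.6,1],[[0,0,0],-9.6,1],[[0,0,0],-9.6,1],[[0,0,0],-9.6,1],[[0,0,0],-9.6,1],[[0,0,0],-9.6,1],[[0,0,0],-9.6,1],[[0,0,0],-9.6,1],[[0,0,0],0,1],[[0,0,0],0,1]]'

```text
clock: 3.6
tcp_pos: [0.4896, 0.1788, 0.3312]
ee_rot: [-180.0, -0.0, 119.8]
contact_force: [-0.3, -0.0, 0.4]
width: 0.997
grasp_force: 0.0
```

```bash
python3 - <<'E'
from h import *
s=robot.sense();print(s["clock"],s["q"].round(1),s["contact_force"])
im,d=robot.get_image("wrist");c=robot.calibration("wrist");np.savez("wrist1",im=im,d=d,view=c["view"]);print(np.linalg.inv(c["view"]).round(3).tolist(),c["vfov"])
cv2.imwrite("pics/wrist1.png",im[...,::-1])
E
```

```text
3.6 [  9.1  19.6 -46.4  97.9  15.1  69.  -11.2] [-0.32680705 -0.01240966  0.41546533]
[[0.867, -0.474, -0.153, 0.45], [0.498, 0.826, 0.265, 0.247], [0.0, -0.306, 0.952, 0.474], [0.0, 0.0, 0.0, 1.0]] 69.00008041243112
```

View pics/wrist1.png

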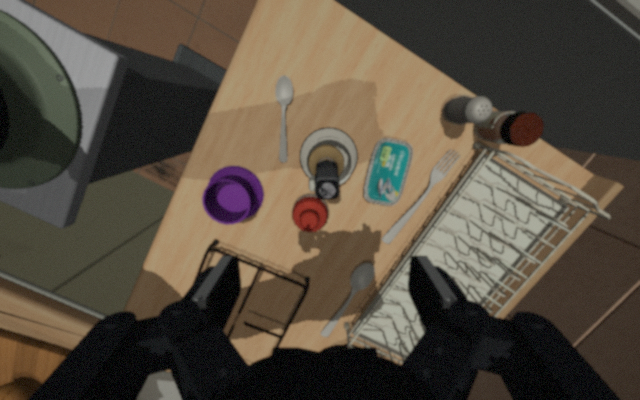

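The wrist view shows the brush top at about (327,188) and the stand at (328,155), with a light edge (the button) to the left at about (314,190).

```bash
python3 - <<'E'
from h import *
D=np.load("wrist1.npz");im,d=D["im"],D["d"]
cv2.imwrite("pics/wc.png",cv2.resize(im[120:210,280:380],(800,600)if 0 else (660,594),interpolation=cv2.INTER_CUBIC)[...,::-1])
P=cloud("wrist",im,d)
p=P[120:215,290:365].reshape(-1,3);c=im[120:215,290:365].reshape(-1,3).astype(int)
for lo,hi in((.1,.13),(.13,.16),(.16,.19),(.193,.212)):
    m=(p[:,2]>lo)&(p[:,2]<hi)
    if m.sum()>4: print(lo,m.sum(),p[m].mean(0).round(4),cv2.minAreaRect(p[m][:,:2].astype(np.float32)))
m=(p[:,2]>.046)&(p[:,2]<.058)&(c.min(1)>80);print("rim",m.sum(),cv2.minEnclosingCircle(p[m][:,:2].astype(np.float32)))
E
```

```text
0.1 84 [0.4848 0.1929 0.1161] ((0.4850437641143799, 0.19263257086277008), (0.02466377429664135, 0.0016452069394290447), 29.252567291259766)
0.13 122 [0.4844 0.1921 0.1456] ((0.4855446219444275, 0.1903792917728424), (0.025209393352270126, 0.007212038617581129), 34.73219680786133)
0.16 234 [0.4811 0.1855 0.1782] ((0.48637619614601135, 0.18270349502563477), (0.03155047073960304, 0.020237846300005913), 30.643705368041992)
0.193 445 [0.4897 0.184  0.1997] ((0.4901851713657379, 0.18325795233249664), (0.022882169112563133, 0.019937457516789436), 33.89385986328125)
rim 361 ((0.4933983087539673, 0.18578867614269257), 0.03679659962654114)
```

View pics/wc.png

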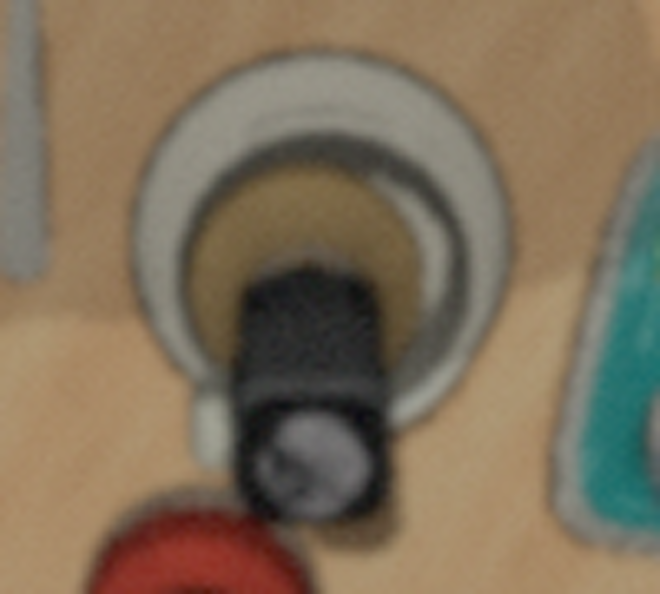

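The button lies along tool −y, and the current yaw of 119.8° matches θ≈30° well. I put the axis at about (0.4905,0.1825). Next I'll shift slightly, descend to button level and squeeze.

send_path --steps '[[[0.0027,-0.0003,0.02],0,1],[[0,0,0.03],0,1],[[0,0,0.03],0,1],[[0,0,0.03],0,1],[[0,0,0.03],0,1],[[0,0,0.03],0,0.6],[[0,0,0.011],0,0.6],[[0,0,0],0,0.6],[[0,0,0],0,0.6]]' --force 20

```text
clock: 4.78
tcp_pos: [0.4885, 0.1813, 0.1513]
ee_rot: [179.9, 0.0, 120.0]
contact_force: [-0.3, 0.1, -0.4]
width: 0.597
grasp_force: 0.0
```

```bash
python3 - <<'E'
from h import *
im,d=robot.get_image("scene");np.savez("s2",im=im,d=d)
im2,d=robot.get_image("wrist")
cv2.imwrite("pics/s2.png",np.hstack([cv2.resize(im[180:290,200:300],(400,440),interpolation=cv2.INTER_CUBIC),cv2.resize(im2[150:400,200:427],(400,440))])[...,::-1])
E
```

```text
(no output)
```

View pics/s2.png

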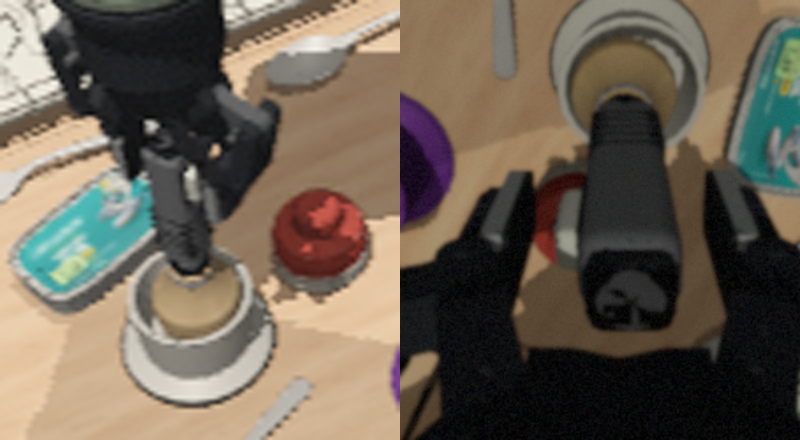

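Both pads straddle the grip, with the button beside the left pad. Squeezing.

send_path --steps '[[[0,0,0],0,0.4],[[0,0,0],0,0.3],[[0,0,0],0,0.2],[[0,0,0],0,0.1],[[0,0,0],0,0.1],[[0,0,0],0,0.1]]' --force 25

```text
clock: 5.62
tcp_pos: [0.4888, 0.1816, 0.1509]
ee_rot: [179.9, 0.0, 120.1]
contact_force: [2.6, 1.0, 7.0]
width: 0.295
grasp_force: 24.6
```

```bash
python3 -c "
from h import *
s=robot.sense();print(s['width']*85,s['contact_force'],s['grasp_force'])"
```

```text
25.08984604519357 [2.56322181 0.97972908 6.99562825] 24.57601636648178
```

Width is 25 mm, so the button is in. Next I'll pull a first 20 mm and check the force.

send_path --steps '[[[0,0,-0.005],0,0.1],[[0,0,-0.007],0,0.1],[[0,0,-0.008],0,0.1],[[0,0,0],0,0.1]]'

```text
clock: 6.12
tcp_pos: [0.4883, 0.1811, 0.1711]
ee_rot: [179.9, 0.0, 120.0]
contact_force: [1.7, 1.2, 0.8]
width: 0.295
grasp_force: 25.3
```

```bash
python3 - <<'E'
from h import *
im,d=robot.get_image("scene");np.savez("s3",im=im,d=d)
P0=np.load("s2.npz")
# neck/head check: compare wood pixels before/after
for D in(P0["im"],im):
    c=D[225:285,225:275].astype(int); m=(c[...,0]>130)&(c[...,0]-c[...,2]>40); 
P=cloud("scene",im,d)[215:285,220:280]; z=P[...,2]
for a,dd in((P0["im"],P0["d"]),(im,d)):
    Q=cloud("scene",a,dd)[215:285,220:280].reshape(-1,3)
    m=np.hypot(Q[:,0]-.491,Q[:,1]-.183)<.03; h=Q[m&(Q[:,2]>.02)&(Q[:,2]<.09)][:,2]; print(len(h),np.histogram(h,bins=np.arange(.02,.095,.01))[0])
E
```

```text
379 [  6   4  42 137 111  46  33]
384 [  3   1  39 125 114  49  53]
```

The force is near zero and the head hasn't moved, so the grip is sliding. On to the second stop.

send_path --steps '[[[0,0,-0.01],0,0.1],[[0,0,-0.012],0,0.1],[[0,0,-0.012],0,0.1],[[0,0,-0.012],0,0.1],[[0,0,-0.009],0,0.1],[[0,0,-0.005],0,0.1],[[0,0,0],0,0.1],[[0,0,0],0,0.1]]'

```text
clock: 7.18
tcp_pos: [0.4881, 0.1811, 0.2302]
ee_rot: [180.0, -0.0, 120.0]
contact_force: [1.5, 0.8, 0.9]
width: 0.297
grasp_force: 25.2
```

```bash
python3 - <<'E'
from h import *
im,d=robot.get_image("scene")
w,_=robot.get_image("wrist")
Q=cloud("scene",im,d)[215:285,220:280].reshape(-1,3)
m=np.hypot(Q[:,0]-.491,Q[:,1]-.183)<.03; h=Q[m&(Q[:,2]>.02)&(Q[:,2]<.09)][:,2]; print(len(h),np.histogram(h,bins=np.arange(.02,.095,.01))[0])
cv2.imwrite("pics/s4.png",np.hstack([cv2.resize(im[160:290,190:308],(400,440),interpolation=cv2.INTER_CUBIC),cv2.resize(w[150:400,200:427],(400,440))])[...,::-1])
E
```

```text
384 [  4   2  31 127 122  47  51]
```

View pics/s4.png

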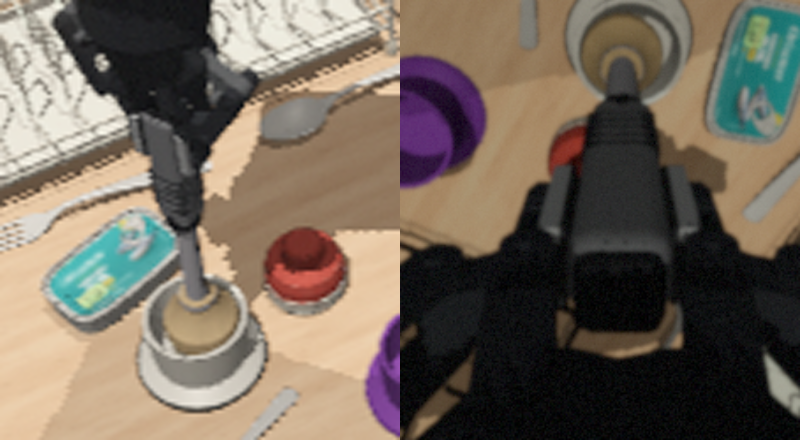

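The grip is up about 79 mm and the brush is still seated. I'll nudge up another 0.8 mm, release and look at the button.

send_path --steps '[[[0,0,-0.0008],0,0.1],[[0,0,0],0,0.1],[[0,0,0],0,0.4],[[0,0,0],0,0.6],[[0,0,0],0,0.7],[[0,0,0],0,0.7]]' --force 20

```text
clock: 8.02
tcp_pos: [0.488, 0.181, 0.2311]
ee_rot: [-180.0, 0.0, 120.0]
contact_force: [-0.1, 0.2, -0.2]
width: 0.703
grasp_force: 0.0
```

```bash
python3 - <<'E'
from h import *
im,d=robot.get_image("scene");w,dw=robot.get_image("wrist");np.savez("w5",im=w,d=dw)
P=cloud("wrist",w,dw);q=P.reshape(-1,3);c=w.reshape(-1,3)
e=np.array([np.cos(np.pi/6),np.sin(np.pi/6)]);n=np.array([-e[1],e[0]])
a=(q[:,:2]-[.4905,.1825])@e; b=(q[:,:2]-[.4905,.1825])@n
m=(abs(b)<.02)&(a>-.028)&(a<.02)&(q[:,2]>.1)
print("top z",np.percentile(q[m][:,2],[50,90,97]))
for lo in np.arange(.13,.30,.012):
    k=m&(q[:,2]>lo)&(q[:,2]<lo+.012)
    if k.sum()>5:print(round(lo,3),k.sum(),"a",np.percentile(a[k],[2,98]).round(4),"b",np.percentile(b[k],[2,98]).round(4),c[k].max())
cv2.imwrite("pics/s5.png",np.hstack([cv2.resize(im[160:290,190:308],(400,440),interpolation=cv2.INTER_CUBIC),cv2.resize(w[150:400,200:427],(400,440))])[...,::-1])
E
```

```text
top z [0.3068704  0.32028547 0.32450665]
0.13 73 a [-0.0083  0.0063] b [0.002  0.0082] 74
0.142 65 a [-0.0077  0.0055] b [0.0029 0.0083] 74
0.166 74 a [-0.0105  0.0081] b [0.0086 0.0128] 133
0.178 167 a [-0.0113  0.0089] b [0.0106 0.0127] 120
0.19 267 a [-0.0135  0.011 ] b [0.0105 0.0127] 132
0.202 295 a [-0.0134  0.0112] b [0.0106 0.0128] 139
0.214 402 a [-0.0139  0.0112] b [0.007  0.0129] 143
0.226 422 a [-0.013   0.0103] b [0.0075 0.0129] 78
0.238 654 a [-0.0195  0.0102] b [0.0056 0.0129] 119
0.25 921 a [-0.0202  0.01  ] b [-0.0011  0.013 ] 157
0.262 1511 a [-0.0187  0.0106] b [-0.0038  0.013 ] 163
0.274 2515 a [-0.0111  0.0084] b [-0.0076  0.0109] 82
0.286 11 a [-0.0279  0.0197] b [0.0167 0.0175] 19
0.298 2346 a [-0.0275  0.0195] b [0.0098 0.0183] 101
```

View pics/s5.png

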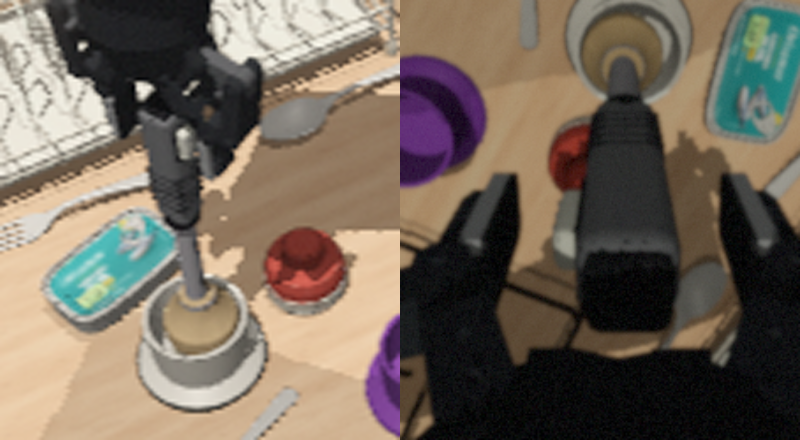

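The button stands about 31 mm over the back, so it is fully out and the handle is locked at the second stop. Now turn 90° and grip the plain sides.

send_path --steps '[[[0.0009,0.0037,0],0,0.85],[[0,0,0],10,0.85],[[0,0,0],10,0.85],[[0,0,0],10,0.85],[[0,0,0],10,0.85],[[0,0,0],10,0.85],[[0,0,0],10,0.85],[[0,0,0],10,0.85],[[0,0,0],10,0.85],[[0,0,0],10,0.85],[[0,0,0],0,0.6],[[0,0,0],0,0.6]]' --force 20

```text
clock: 9.62
tcp_pos: [0.4908, 0.1839, 0.2311]
ee_rot: [-180.0, 0.0, 30.3]
contact_force: [-0.3, -0.4, -0.2]
width: 0.6
grasp_force: 0.0
```

send_path --steps '[[[0,0,0],0,0.4],[[0,0,0],0,0.3],[[0,0,0],0,0.2],[[0,0,0],0,0.1],[[0,0,0],0,0.1],[[0,0,0],0,0.1]]' --force 50

```text
clock: 10.38
tcp_pos: [0.4908, 0.1836, 0.2311]
ee_rot: [180.0, 0.0, 30.1]
contact_force: [0.2, -1.1, 0.1]
width: 0.275
grasp_force: 49.4
```

```bash
python3 -c "
from h import *
s=robot.sense();print(s['width']*85,s['q'].round(1))"
```

```text
23.399882017942957 [ -8.9  22.1 -23.5 106.   10.7  54.1 -97.1]
```

send_path --steps '[[[0,0,-0.006],0,0.1],[[0,0,-0.012],0,0.1],[[0,0,-0.015],0,0.1],[[0,0,-0.015],0,0.1],[[0,0,-0.015],0,0.1],[[0,0,-0.015],0,0.1],[[0,0,-0.012],0,0.1],[[0,0,0],0,0.1],[[0,0,0],0,0.1]]'

```text
clock: 11.5
tcp_pos: [0.4906, 0.1836, 0.3206]
ee_rot: [-180.0, 0.0, 30.0]
contact_force: [0.3, -0.3, -5.7]
width: 0.274
grasp_force: 50.9
```

```bash
python3 - <<'E'
from h import *
im,d=robot.get_image("scene");t,dt=robot.get_image("top");w,dw=robot.get_image("wrist")
P=cloud("scene",im,d);q=P.reshape(-1,3)
m=(np.hypot(q[:,0]-.491,q[:,1]-.183)<.05)&(q[:,2]>.07)&(q[:,2]<.17);print(np.histogram(q[m][:,2],bins=np.arange(.07,.18,.01)),q[m&(q[:,2]<.13)].mean(0))
cv2.imwrite("pics/s6.png",np.hstack([cv2.resize(im[130:290,180:325],(400,440),interpolation=cv2.INTER_CUBIC),cv2.resize(w[150:400,200:427],(400,440))])[...,::-1])
# pan centre via top camera
c,f=cam("top");W=np.linalg.inv(c["view"])
g=(t.max(2)<75).astype(np.uint8);g[:155]=0;g[250:]=0;g[:,:322]=0;g[:,435:]=0
vv,uu=np.nonzero(g);D=W[:3,:3]@np.stack([(uu-c["cx"])/f,-(vv-c["cy"])/f,-np.ones(len(uu))])
Q=(W[:3,3:]+D*((.030-W[2,3])/D[2]))[:2].T.astype(np.float32);print(len(Q),cv2.minAreaRect(Q))
E
```

```text
(array([  0,   0,   3,  50,  37,  15,  64, 162,  98,  56]), array([0.07, 0.08, 0.09, 0.1 , 0.11, 0.12, 0.13, 0.14, 0.15, 0.16, 0.17])) [0.47306077 0.18796717 0.11156486]
339 ((0.49071890115737915, -0.15341366827487946), (0.18885795772075653, 0.2339976727962494), 4.34050989151001)
```

View pics/s6.png

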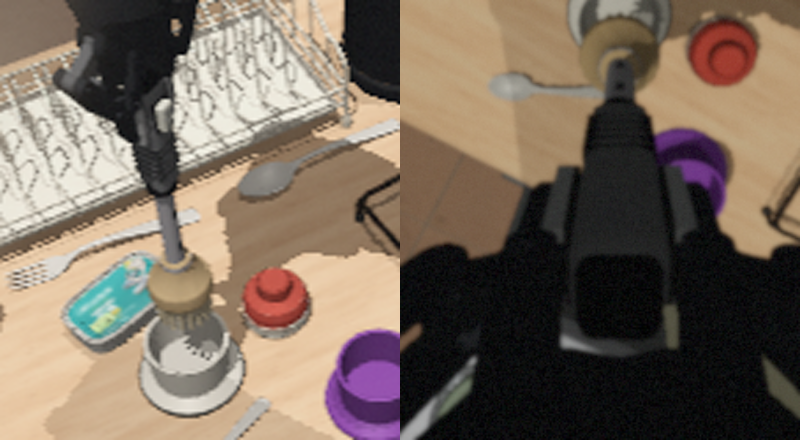

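The long brush is out, bristles down, and weighs about 5.5 N. The two views average to a pan centre of (0.487,-0.149). Carry it over.

send_path --steps '[[[-0.0084,0.0143,0],0,0.1],[[-0.0168,0.02865,0],0,0.1],[[-0.0168,0.02865,0],0,0.1],[[-0.0168,0.02865,0],0,0.1],[[-0.0168,0.02865,0],0,0.1],[[-0.0168,0.02865,0],0,0.1],[[-0.0168,0.02865,0],0,0.1],[[-0.0168,0.02865,0],0,0.1],[[-0.0168,0.02865,0],0,0.1],[[-0.0168,0.02865,0],0,0.1],[[-0.0084,0.0143,0],0,0.1],[[0,0,0],0,0.1],[[0,0,0.01],0,0.1],[[0,0,0.012],0,0.1],[[0,0,0.008],0,0.1],[[0,0,0],0,0.1],[[0,0,0],0,0.1]]'

```text
clock: 13.78
tcp_pos: [0.4889, -0.1483, 0.2913]
ee_rot: [180.0, -0.0, 30.1]
contact_force: [0.3, -0.4, -5.4]
width: 0.272
grasp_force: 50.9
```

```bash
python3 - <<'E'
from h import *
im,d=robot.get_image("scene");w,dw=robot.get_image("wrist");np.savez("s7",im=im,d=d)
q=cloud("scene",im,d).reshape(-1,3)
s=robot.sense()["tcp_pos"]
m=(np.hypot(q[:,0]-s[0],q[:,1]-s[1])<.04)&(q[:,2]>.04)&(q[:,2]<.17);h,e=np.histogram(q[m][:,2],bins=np.arange(.04,.18,.01));print(h)
for lo,hi in((.065,.09),(.09,.115),(.145,.165)):
    k=m&(q[:,2]>lo)&(q[:,2]<hi);print(lo,q[k].mean(0).round(3),np.ptp(q[k],0).round(3))
cv2.imwrite("pics/s7.png",np.hstack([cv2.resize(im[100:280,260:440],(440,440),interpolation=cv2.INTER_CUBIC),cv2.resize(w,(360,440))])[...,::-1])
E
```

```text
[  0   0   1  40  40  24  48 113  94  38  42  16  22]
0.065 [ 0.476 -0.138  0.08 ] [0.039 0.043 0.02 ]
0.09 [ 0.471 -0.137  0.106] [0.052 0.052 0.025]
0.145 [ 0.483 -0.144  0.155] [0.016 0.016 0.019]
```

View pics/s7.png

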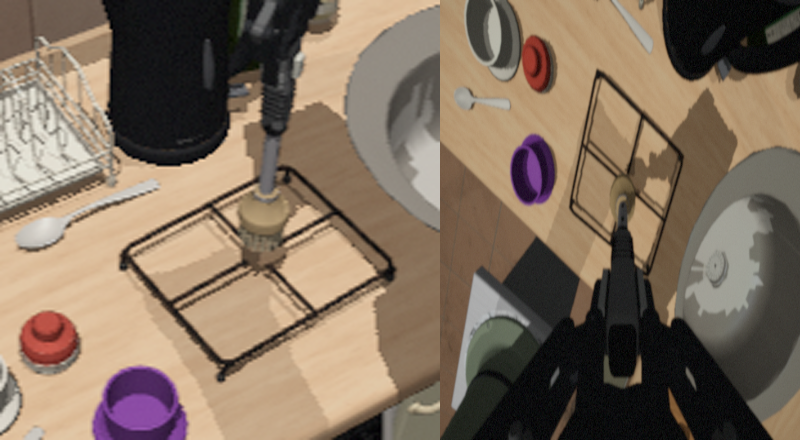

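The brush hangs upright over the middle of the pan support. Its underside is at about 0.07 m, roughly 35 mm clear, with the button out at crop (298,65). Nothing else has moved, so I'm handing in.

send_path --steps '[[[0,0,0],0,0.1],[[0,0,0],0,0.1],[[0,0,0],0,0.1],[[0,0,0],0,0.1]]'

```text
clock: 14.38
tcp_pos: [0.4888, -0.1484, 0.2911]
ee_rot: [180.0, -0.0, 30.0]
contact_force: [-0.5, -0.1, -5.0]
width: 0.276
grasp_force: 50.9
```

```bash
python3 -c "
from cell import robot
print(robot.close_job())"
```

```text
the job is handed in; nothing more can be done
None
```

I handed the job in at 14.4 s with the brush locked at the second stop, button out, held still and bristles down about 35 mm above the middle of the pan support; the hand-in gave no verdict.

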